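# Index and tilt the decorating stand to its mark, and hold it

## Task

Get the bun on the tilting decorating stand ready for icing: first, with the stand level, turn the plate by its upright peg counter-clockwise (seen from above) exactly one click-stop and let go of the peg, without disturbing the bun. Then push the loop handle at the stand's side down, rocking the stand until the gauge's swinging pointer settles on the mark clamped to the dial, and finish the program still holding the handle there, because the stand springs back level when released. Do not touch the gauge (dial, pointer, mark), and leave the other things on the counter where they are.

Things in the scene. Friction and masses are not known exactly. Their poses are not given: they have to be found in the camera images.
- stand: Fixed foot of the tilting stand: steel disc 200 mm across with a domed stud. Origin: centre of its underside, on the counter. Its -x is the front (gauge, facing the robot or a little to its right), +y the handle side, z up. The rocker tilts on the level line along stand x through (0, 0, 110) mm. Stand-frame positions given elsewhere are for a level stand; when tilted they turn about that line.
- rocker (a joint): Tilt of the rocker in rad: 0 level (rests against a stop, preloaded), grows as the handle side (+y) goes down, stop at 0.55. A spring pushes it back level: torque about 2.5 Nm/rad x (tilt + 0.14 rad), so about 2 N at the handle bar to start and 3 to 7 N to hold at the mark.
- plate (a joint): Turn (rad) of the round wooden plate on the rocker, counter-clockwise from above positive. Click-stops at 0, 1.047, 2.094; starts at 0, must finish at 1.047. A sprung ball clicks in at each stop: it pulls in within about 0.1 rad, takes about 2 N at the peg to leave or enter; the plate turns freely in between. Plate 200 mm across, 10 mm thick, top 140 mm above the counter, centred over the stand's origin.
- peg: Turning peg: dark wooden upright on the plate near its rim, 16 mm thick (19 mm at the head), 51 mm tall. Origin: centre of its underside, on the plate's top, 80 mm from the plate's axis. At joint plate = p it stands in the direction (p - 2.618) rad counter-clockwise from stand +x: in front, a little to the -y side, at p = 0; straight to the -y side at 1.047.
- handle: Loop handle, part of the rocker, on the stand's +y side; origin on the tilt axis (110 mm above the counter, above the stand's origin), axes along the stand's when level.
- handle_bar (a point): Middle of the handle's dark wooden cross bar: 18 mm thick, 84 mm long along stand x, at (0, 186, 120) mm in the level stand frame; moves on an arc about the tilt line. Steel rods 10 mm thick join its ends (x = -42, +42 mm) to the rocker under the plate. The loop between is open, 74 mm along x, 77 mm along y, with only the counter beneath.
- dial: The plumb gauge on the front of the rocker: a white arc with dark ticks every 10 degrees, hanging below a hub, with pointer and mark on it; turns with the rocker. Origin: the pointer's pivot, at (-122, 0, 128) mm in the stand frame when level; reaches about 105 mm down from there and 65 mm to each side. Not to be touched.
- pointer (a joint): Angle of the dark pointer on the dial in rad: it hangs plumb from its pivot, swings for a second or two after a disturbance (period about 0.5 s), and at rest equals the rocker's tilt. 0 is the dial's middle, positive towards the handle side (+y).
- mark (a joint): Angle of the steel mark clamp on the dial in the same sense, in rad (somewhere from 0.13 to 0.36). The pointer must settle at this angle. Stays where it is.
- pointer_tip (a point): Tip of the pointer, 76 mm below its pivot, just in front of the dial.
- mark_tip (a point): Inner end of the mark, 76 mm from the pointer's pivot: the pointer's tip is here when on the mark.
- bun: Glazed swirl bun, about 95 mm across and 32 mm tall, lying loose in the middle of the plate. Origin: centre of its underside. Stays there by friction when tilted.
- shaker: Bystander: sugar shaker, 44 mm across, 90 mm tall, behind the stand on its -y side. Origin: underside.
- price_card: Bystander: price card in a small wooden block, 100 mm wide, 70 mm tall, behind the stand. Origin: underside.
- egg_box: Bystander: grey pulp egg box, 110 x 156 x 70 mm, to the right. Origin: underside.
- counter_pen: Bystander: blue pen, 143 mm long, lying beside the stand, behind the handle. Origin: underside.
- slice: Bystander: square cake slice, 111 x 76 x 48 mm, to the left. Origin: underside.
- tip_tin: Bystander: red tin, 91 x 124 x 65 mm, at the back left. Origin: underside.
- card_reader: Bystander: payment terminal, 155 x 72 x 24 mm, at the back right. Origin: underside.
Things that resemble listed ones, but are neither listed nor needed, are in the scene too. Of the things like the bun, leave any that is green; of the rest the larger one is meant.

How it is judged:
By the outcome, as a careful person would: the job done as asked, in the order asked, and still so for the second after the job is handed in, while the arm keeps its last pose, push and grip.
It also fails if it takes over 45 s, if anything falls off the work surface, if the arm or the gripper's body presses on something with over 40 N, if the wrist force passes 120 N, or if a joint passes its speed limit or range.

## Robot

A 6-joint arm with a two-finger parallel gripper is mounted at the origin on the work surface; the furniture and walls round the work are solid. World frame = base frame: x ahead of the robot, y to its left, z up, the work surface at z = 0. Lengths are in mm, angles in rad, forces in N, time in s.
With the tool pointing down it reaches from about 300 to 775 mm from the base axis. Payload 14.6 kg.
Tool frame: the origin (TCP) lies at the centre of the arm's flange, where the gripper is bolted on; the fingertips stand 199 mm ahead of it and the grasp point (between the pads) lies 180 mm ahead of it; z points along the fingers, y is the line along which they close (so a half turn about z gives the same grasp; the last joint's range is limited). The gripper opens to 94 mm and grips with 3 to 60 N. Pads are 16 mm wide; open, the fingers measure 119 mm over their backs; the gripper's body (75 mm by 177 mm) begins 78 mm behind the grasp point.
Start: joints at [-1.391, 0.3, 1.521, -0, 1.321, -0.067], TCP at [134.36, -533.328, 404.646] pointing down, gripper open.
Joint ranges: [-3.03, 3.03], [-0.79, 2.21], [0.23, 2.52], [-1.04, 4.18], [0, 3.07], [-2.55, 2.55]. Speed limits (rad/s): [2.22, 2.22, 2.57, 3.14, 3.14, 3.14].

## Interface

Orientations are given as [roll, pitch, yaw] about the fixed x, y, z axes, in that order (R = Rz(yaw) Ry(pitch) Rx(roll)).
In Python, from cell import manip, optics, workorder gives the robot as it stands.
- The arm moves only by the tool step_arm, never from a script. Its argument "increments" is a list that holds one entry, the list of rows, each a list of 7 numbers: the turn, a rotation vector about the tool's x, y, z as a fraction of full scale, then the shift along the tool's x, y, z as a fraction of full scale, then the closure, from -1 (fully open) to 1 (shut). In form: [[[wx, wy, wz, tx, ty, tz, fingers], ...]]. A call has 1 to 5 rows; each row shifts and turns the commanded pose from where the row before left it, along the tool's axes as they then stand; what a row does not reach is not made up. Full scale, the value 1, is 40 mm for a shift and 45 degrees for a turn. A row lasts 1/10 s, in which the tool goes at most 50 mm and 8.59 degrees, less where a joint would pass 70% of its speed; a pose out of reach is approached as far as the arm can. A call with a number of a shift or a turn outside -1 to 1 is refused whole. A call with a gripper value outside its range is refused whole. The fingers move at their own pace and stop on an object; "newtons" is the grip in N (left out, the last holds). Time passes only in rows, so rows that do not move let the fingers close. It gives the time, the measured TCP pose, the force, the opening and the grip force at its end, in the units of the state.
- manip.read_state(): the state, without advancing time (a new reading comes with each control period).
- optics.camera(name): name is "side" or "top"; returns a dict with "frame" (480x640x3 uint8, red, green, blue), "range_z" (480x640 float32, mm along the optical axis (not along the pixel's ray), 0 where there is no reading), "mtx" (3x3 intrinsics, pixels), "cam_to_world" (4x4, takes a point from camera to world coordinates). Camera axes: x right, y down, z forward; pixel columns grow to the right and rows downward; lengths in mm; the calibration is good to about 2 mm. A picture is of the moment at which its call begins.
- workorder.sign_off(): hands the job in; it is judged then, once.
The state is a dict: "clock": time; "joints": joint angles; "qd": joint speeds; "effort": joint torques, N m; "eef_pos": TCP position; "eef_rot": TCP orientation; "wrist_force": force on the tool from outside, world axes, zero at the start; "moment": the same for the moment, N m; "finger_gap": finger opening in mm; "finger_force": force on a finger pad.
Only numpy, scipy, OpenCV 4.12 (cv2) and the standard library are available. Lean on these libraries where they do the work, as an engineer would, in place of code of your own. Each camera call takes 0.05 s, during which the arm holds its last target. There are 200 camera calls.

## Working session

There is one attempt and no reset: what is moved stays moved. The work goes in short steps, Python scripts to look and compute and a tool call to move; the robot and the scene stay as the last step left them, time stands still between calls to the robot, and variables do not carry over. Pictures are saved under pics/ and viewed, at most 10 in all, crops included, and the job is handed in when it is done.

Besides the shell and the picture viewer there is one more tool, called after "Request:" as name(argument=value, ...), one argument or row to a line, values as JSON. step_arm: Moves the arm, as the interface text tells. Its arguments: {"type":"object","properties":{"increments":{"type":"array","items":{"type":"array","items":{"type":"array","items":{"type":"number"}}}},"newtons":{"type":"number"}},"required":["increments"]}

```bash
mkdir -p pics; ls
python3 - <<'E'
from cell import manip, optics
import cv2, numpy as np
print(manip.read_state())
for n in("side","top"):
    c=optics.camera(n); np.savez(n+"0.npz",**c)
    cv2.imwrite(f"pics/{n}0.png",c["frame"][:,:,::-1]); print(n,c["mtx"].round(1).tolist(),c["cam_to_world"].round(3).tolist())
E
```

```text
pics
{'clock': 0.0, 'joints': array([-1.39063202e+00,  3.00449213e-01,  1.52157250e+00, -2.29489293e-05,
        1.32068837e+00, -6.66048038e-02]), 'qd': array([-8.93988675e-05, -1.73373450e-04,  3.91405284e-04,  6.07611120e-04,
        2.40468008e-03, -1.13145210e-03]), 'effort': array([ 4.82983596e-04, -5.31805015e+01, -3.52736735e+01,  7.08830310e-02,
        2.44265457e-02, -9.55525502e-05]), 'eef_pos': array([ 134.33665516, -533.30683585,  404.10183698]), 'eef_rot': array([-3.14047621e+00, -5.21923969e-05,  2.46774777e-01]), 'wrist_force': array([ 0.82996763,  0.02595226, -0.41055407]), 'moment': array([ 0.07866055, -0.02810223,  0.01122501]), 'finger_force': 0.0, 'finger_gap': 93.68531162521028}
side [[519.0, 0.0, 317.3], [0.0, 519.0, 239.2], [0.0, 0.0, 1.0]] [[-0.997, -0.051, 0.059, 478.436], [-0.077, 0.513, -0.855, 935.896], [0.014, -0.857, -0.515, 690.706], [0.0, 0.0, 0.0, 1.0]]
top [[595.6, 0.0, 318.6], [0.0, 595.6, 239.5], [0.0, 0.0, 1.0]] [[0.152, -0.916, 0.37, 15.2], [-0.988, -0.141, 0.056, -101.102], [0.001, -0.375, -0.927, 1439.368], [0.0, 0.0, 0.0, 1.0]]
```

View pics/side0.png

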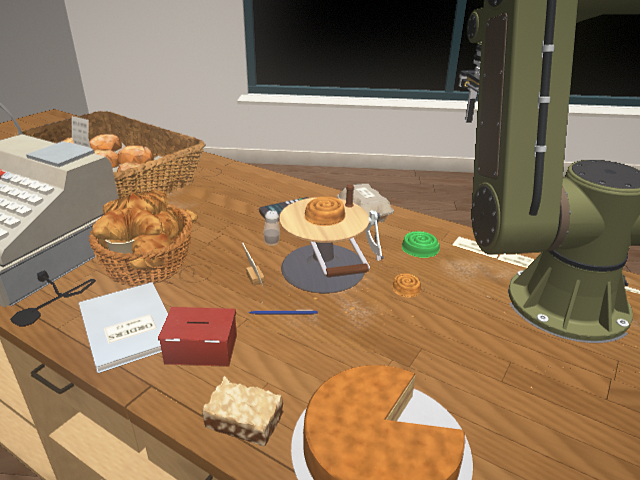

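View pics/top0.png

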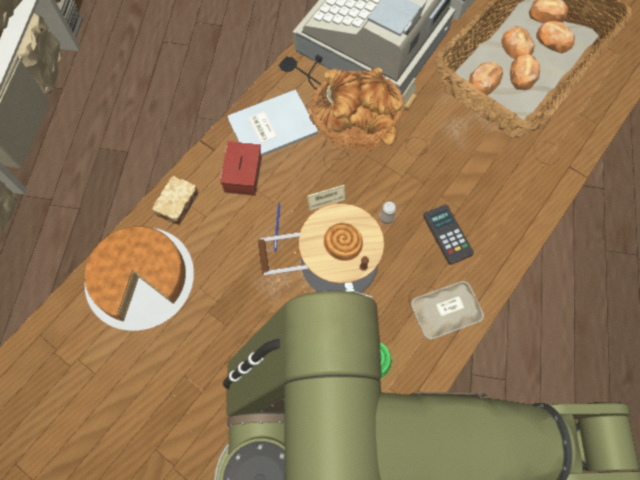

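Both views show the stand: plate centre at about (341,244) in top, peg head (364,262), handle bar (264,256). The gauge, at about (350,287), is partly hidden by the arm.

```bash
cat > h.py <<'E'
import numpy as np, cv2
def ray(c,uv,z):
    d=c["cam_to_world"][:3,:3]@np.linalg.inv(c["mtx"])@np.array([uv[0],uv[1],1.]); o=c["cam_to_world"][:3,3]
    return o+d*(z-o[2])/d[2]
def proj(c,p):
    q=np.linalg.inv(c["cam_to_world"])@np.append(p,1); q=c["mtx"]@q[:3]; return q[:2]/q[2]
def cloud(c):
    v,u=np.mgrid[:480,:640]; r=c["range_z"].astype(float)
    P=np.stack([(u-c["mtx"][0,2])/c["mtx"][0,0]*r,(v-c["mtx"][1,2])/c["mtx"][1,1]*r,r],-1)
    return P@c["cam_to_world"][:3,:3].T+c["cam_to_world"][:3,3]
E
python3 - <<'E'
from h import *
for n,box in(("top",(230,190,400,320)),("side",(260,170,400,300))):
    c=np.load(n+"0.npz"); P=cloud(c); hsv=cv2.cvtColor(c["frame"],cv2.COLOR_RGB2HSV)
    m=np.zeros((480,640),bool); m[box[1]:box[3],box[0]:box[2]]=1
    pl=m&(abs(P[...,2]-140)<6)
    cs,_=cv2.findContours(pl.astype(np.uint8),cv2.RETR_EXTERNAL,cv2.CHAIN_APPROX_NONE)
    k=max(cs,key=cv2.contourArea)[:,0]; W=np.array([ray(c,p,140) for p in k])[:,:2]
    h=cv2.convexHull(W.astype(np.float32))
    print(n,"plate",cv2.minEnclosingCircle(h))
    A=np.c_[2*h[:,0],np.ones(len(h))]; s=np.linalg.lstsq(A,(h[:,0]**2).sum(1),rcond=None)[0]; print(s[:2],np.sqrt(s[2]+s[:2]@s[:2]))
    pg=m&(P[...,2]>180)&(P[...,2]<200); print("peg",pg.sum(),P[pg].mean(0) if pg.any() else 0)
    b=m&(P[...,2]>150)&(P[...,2]<178); print("bun",np.median(P[b],0))
    dk=m&(hsv[...,2]<110)&(hsv[...,1]>90)&(P[...,2]>105)&(P[...,2]<135)
    nn,l,st,ce=cv2.connectedComponentsWithStats(dk.astype(np.uint8))
    for i in range(1,nn):
        if st[i,4]>15:
            q=P[l==i]; print("bar",ce[i],st[i],q.mean(0),cv2.minAreaRect(q[:,:2].astype(np.float32)))
    big=cv2.resize(c["frame"][box[1]:box[3],box[0]:box[2]],None,fx=4.5,fy=4.5,interpolation=cv2.INTER_CUBIC)
    cv2.imwrite(f"pics/{n}crop0.png",big[:,:,::-1])
E
```

```text
top plate ((535.5609741210938, -74.81747436523438), 100.28466033935547)
[535.74940337 -75.16342308] 99.40967404621436
peg 55 [ 481.87120064 -134.20272714  189.20298277]
bun [528.56950064 -80.97757884 166.03725312]
side plate ((534.012451171875, -70.68413543701172), 102.89227294921875)
[534.53316598 -70.27969036] 100.81412743113522
peg 48 [ 480.91095078 -131.14021048  187.2923526 ]
bun [528.81239471 -64.84270502 165.98462675]
bar [344.64754098 272.54918033] [326 269  42   8 122] [481.72515608 110.31446322 121.59782594] ((477.8250732421875, 108.68809509277344), (81.41903686523438, 12.325708389282227), 11.300424575805664)
```

View pics/topcrop0.png

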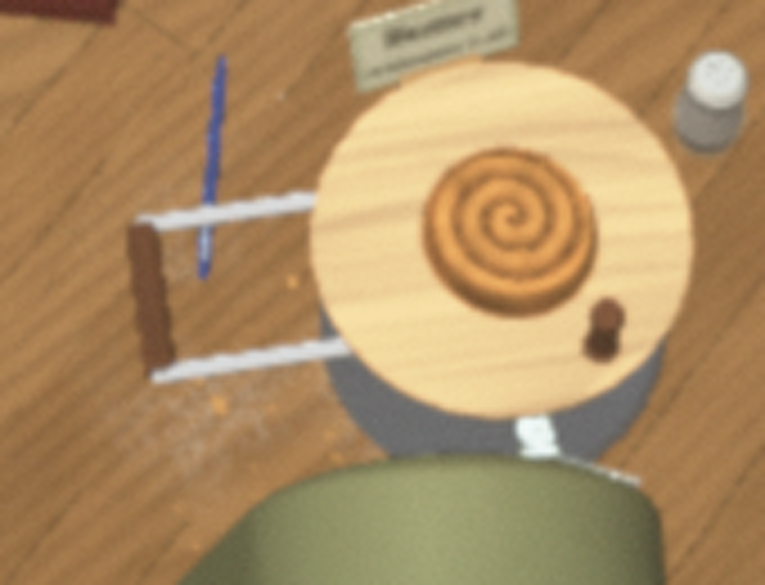

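Request:
step_arm(
  increments=[
    [[0,0,0,0.8,-0.55,-0.3,-1],[0,0,0,0.8,-0.55,-0.3,-1],[0,0,0,0.8,-0.55,0,-1],[0,0,0,0.8,-0.55,0,-1],[0,0,0,0.8,-0.55,0,-1]],
  ],
)

```text
clock: 0.6
eef_pos: [263.4, -386.2, 428.5]
eef_rot: [-3.141, 0.0, 0.247]
wrist_force: [0.2, 0.1, -0.0]
finger_gap: 93.8
finger_force: 0.0
```

Request:
step_arm(
  increments=[
    [[0,0,0,0.8,-0.55,0,-1],[0,0,0,0.8,-0.55,0,-1],[0,0,0,0.8,-0.55,0,-1],[0,0,0,0.8,-0.55,0,-1],[0,0,0,0.8,-0.55,0,-1]],
  ],
)

```text
clock: 1.1
eef_pos: [391.7, -240.4, 428.5]
eef_rot: [-3.141, 0.0, 0.247]
wrist_force: [0.1, 0.3, -0.3]
finger_gap: 94.2
finger_force: 0.0
```

Request:
step_arm(
  increments=[
    [[0,0,-0.185,0,0,0,-1],[0,0,-0.185,0,0,0,-1],[0,0,-0.185,0,0,0,-1],[0,0,-0.185,0,0,0,-1],[0,0,0,0,0,0,-1]],
  ],
)

```text
clock: 1.6
eef_pos: [390.9, -241.8, 428.4]
eef_rot: [-3.141, 0.0, 0.83]
wrist_force: [0.5, -0.1, -1.0]
finger_gap: 94.0
finger_force: 0.0
```

```bash
cat >> h.py <<'E'
from scipy.spatial.transform import Rotation as Ro
def delta(s,p,R=None):
    "tool-frame shift (fractions) and rotvec (fractions) to reach p,R"
    T=Ro.from_euler("xyz",s["eef_rot"])
    print("t",s["clock"].__round__(2),"pos",s["eef_pos"].round(1),"rot",s["eef_rot"].round(3),"F",s["wrist_force"].round(1),"gap",round(s["finger_gap"],1))
    print("shift/40",(T.inv().apply(np.array(p)-s["eef_pos"])/40).round(3))
    if R is not None: print("turn/45",((T.inv()*R).as_rotvec()/np.radians(45)).round(3))
E
python3 - <<'E'
from h import *; from cell import manip,optics
delta(manip.read_state(),[481.5,-132.5,430],Ro.from_euler("xyz",[np.pi,0,.829]))
c=optics.camera("side"); np.savez("side1.npz",**c)
cv2.imwrite("pics/s1.png",c["frame"][:,:,::-1])
c=optics.camera("top"); np.savez("top1.npz",**c)
cv2.imwrite("pics/t1.png",c["frame"][:,:,::-1])
E
```

```text
t 1.6 pos [ 390.9 -241.8  428.4] rot [-3.141  0.     0.83 ] F [ 0.5 -0.1 -1. ] gap 94.0
shift/40 [ 3.544 -0.171 -0.04 ]
turn/45 [-0.001  0.     0.002]
```

View pics/t1.png

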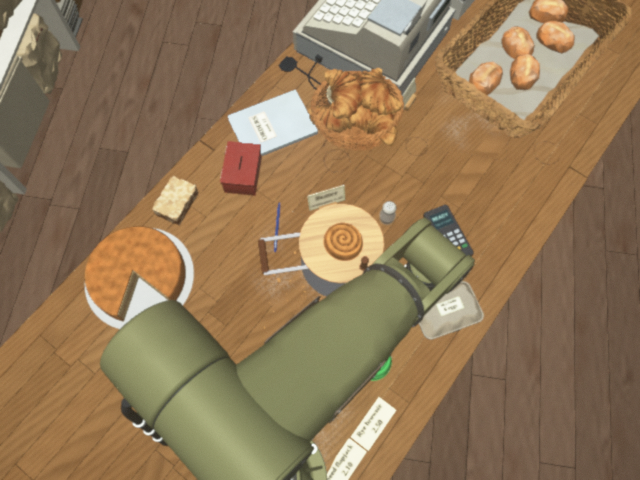

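The top view shows the forearm over the gauge, with the stand untouched (plate at (341,244)). I'm going over the peg.

Request:
step_arm(
  increments=[
    [[0,0,0,0.9,-0.05,0,-1],[0,0,0,0.9,-0.05,0,-1],[0,0,0,0.9,-0.05,0,-1],[0,0,0,0.84,-0.02,0,-1],[0,0,0,0,0,0,-1]],
  ],
)

```text
clock: 2.2
eef_pos: [483.2, -130.7, 428.3]
eef_rot: [-3.141, -0.0, 0.827]
wrist_force: [0.5, 0.0, -0.7]
finger_gap: 93.9
finger_force: 0.0
```

Run:
```python
from h import *; from cell import manip,optics
delta(manip.read_state(),[481.5,-132.5,355],Ro.from_euler("xyz",[np.pi,0,.829]))
for n in("side","top"):
    c=optics.camera(n); cv2.imwrite(f"pics/{n}2.png",c["frame"][:,:,::-1])
    if n=="side": cv2.imwrite("pics/s2.png",cv2.resize(c["frame"][120:300,260:440],None,fx=3,fy=3)[:,:,::-1])
```

```text
t 2.2 pos [ 483.2 -130.7  428.3] rot [-3.141 -0.     0.827] F [ 0.5  0.  -0.7] gap 93.9
shift/40 [-6.300e-02  1.000e-03  1.833e+00]
turn/45 [-0.001 -0.    -0.003]
```

View pics/s2.png

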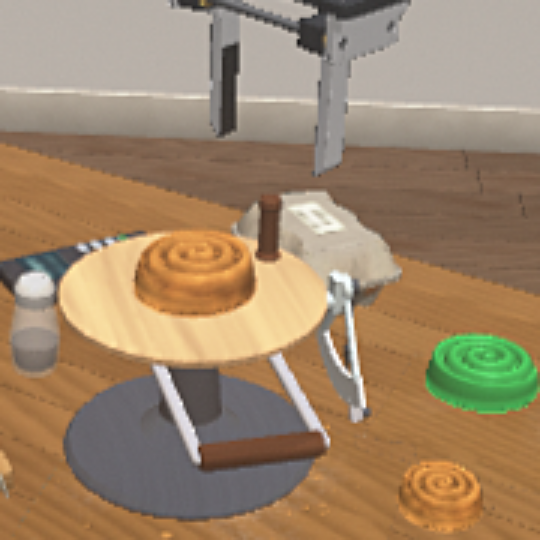

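Peg at crop (268,228) sits between the open fingers, and the dial hub is just in front of the plate rim. I'll half-close first, then descend.

Request:
step_arm(
  increments=[
    [[0,0,0,-0.06,0,0,0],[0,0,0,0,0,0,0],[0,0,0,0,0,0,0],[0,0,0,0,0,0.5,0],[0,0,0,0,0,0.5,0]],
  ],
  newtons=12,
)

```text
clock: 2.8
eef_pos: [479.8, -135.1, 388.6]
eef_rot: [3.14, -0.001, 0.827]
wrist_force: [0.5, -0.2, 0.1]
finger_gap: 57.5
finger_force: 0.0
```

Request:
step_arm(
  increments=[
    [[0,0,0,0,0,0.5,0],[0,0,0,0,0,0.26,0],[0,0,0,0,0,0,0],[0,0,0,0,0,0,0.3],[0,0,0,0,0,0,1]],
  ],
)

```text
clock: 3.3
eef_pos: [480.2, -134.8, 359.3]
eef_rot: [3.14, -0.001, 0.828]
wrist_force: [0.4, 0.7, 0.1]
finger_gap: 34.4
finger_force: 0.0
```

Request:
step_arm(
  increments=[
    [[0,0,0,0,0,0,1],[0,0,0,0,0,0,1],[0,0,0,0,0,0,1]],
  ],
)

```text
clock: 3.6
eef_pos: [480.1, -134.7, 358.7]
eef_rot: [3.141, -0.0, 0.828]
wrist_force: [-0.3, -0.4, 2.5]
finger_gap: 17.2
finger_force: 12.0
```

Request:
step_arm(
  increments=[
    [[0,0,-0.1111,0.008,0.18,0,1],[0,0,-0.1111,0.008,0.18,0,1],[0,0,-0.1111,0.008,0.18,0,1],[0,0,-0.1111,0.008,0.18,0,1],[0,0,-0.1111,0.008,0.18,0,1]],
  ],
)

```text
clock: 4.1
eef_pos: [511.1, -153.4, 358.7]
eef_rot: [3.141, 0.002, 1.268]
wrist_force: [-3.0, -6.5, 3.4]
finger_gap: 17.4
finger_force: 12.0
```

Request:
step_arm(
  increments=[
    [[0,0,-0.1111,0.008,0.18,0,1],[0,0,-0.1111,0.008,0.18,0,1],[0,0,-0.1111,0.008,0.18,0,1],[0,0,-0.1111,0.008,0.18,0,1],[0,0,-0.1111,0.008,0.18,0,1]],
  ],
)

```text
clock: 4.6
eef_pos: [546.9, -156.6, 359.0]
eef_rot: [3.141, 0.003, 1.704]
wrist_force: [-0.9, -7.3, 4.0]
finger_gap: 17.0
finger_force: 12.0
```

Request:
step_arm(
  increments=[
    [[0,0,-0.1111,0.008,0.18,0,1],[0,0,-0.1111,0.008,0.18,0,1],[0,0,0,0,0,0,1],[0,0,0,0,0,0,1],[0,0,0,0,0,0,1]],
  ],
)

```text
clock: 5.1
eef_pos: [560.9, -153.3, 359.1]
eef_rot: [3.14, 0.003, 1.875]
wrist_force: [1.9, -7.5, 4.0]
finger_gap: 17.6
finger_force: 12.0
```

Run:
```python
from h import *; from cell import manip,optics
delta(manip.read_state(),[559,-149,358])
c=optics.camera("side"); P=cloud(c); np.savez("side3.npz",**c)
p=manip.read_state()["eef_pos"]
print(np.degrees(np.arctan2(p[1]+73,p[0]-535)),np.hypot(p[1]+73,p[0]-535))
cv2.imwrite("pics/s3.png",cv2.resize(c["frame"][120:300,240:440],None,fx=3,fy=3)[:,:,::-1])
```

```text
t 5.1 pos [ 560.9 -153.3  359.1] rot [3.140e+00 3.000e-03 1.875e+00] F [ 1.9 -7.5  4. ] gap 17.6
shift/40 [ 0.117 -0.012  0.028]
-72.15986574289637 84.40091733009237
```

View pics/s3.png

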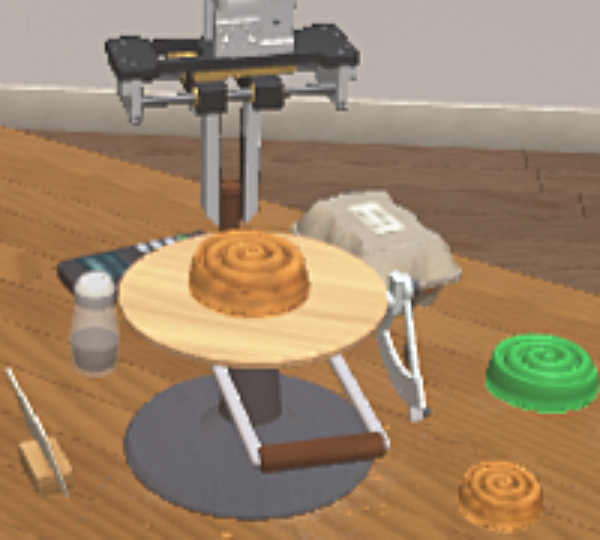

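The peg (crop (230,205)) is gripped and now stands straight to the -y side, with the bun in place. Releasing and rising.

Request:
step_arm(
  increments=[
    [[0,0,0,0,0,0,0.3],[0,0,0,0,0,0,0.1],[0,0,0,0,0,0,0.1],[0,0,0,0,0,0,0],[0,0,0,0,0,-0.4,0]],
  ],
)

```text
clock: 5.65
eef_pos: [560.6, -152.5, 372.5]
eef_rot: [-3.139, -0.002, 1.875]
wrist_force: [0.6, 0.2, 0.6]
finger_gap: 47.1
finger_force: 0.0
```

Request:
step_arm(
  increments=[
    [[0,0,0,0,0,-0.7,0],[0,0,0,0,0,-0.9,0],[0,0,0,0,0,-0.9,0],[0,0,0,0,0,0,0],[0,0,0,0,0,0,0]],
  ],
)

```text
clock: 6.15
eef_pos: [560.6, -152.5, 474.3]
eef_rot: [3.141, 0.0, 1.875]
wrist_force: [0.1, -0.9, -0.1]
finger_gap: 46.7
finger_force: 0.0
```

```bash
cat > m.py <<'E'
from h import *
def stand(n,c,P,box):
    m=np.zeros((480,640),bool); m[box[1]:box[3],box[0]:box[2]]=1
    hsv=cv2.cvtColor(c["frame"],cv2.COLOR_RGB2HSV)
    pg=m&(P[...,2]>180)&(P[...,2]<200)&(hsv[...,2]<130)&(hsv[...,1]>90); print(n,"peg",pg.sum(),P[pg].mean(0).round(1) if pg.any() else 0)
    b=m&(P[...,2]>155)&(P[...,2]<178)&(np.hypot(P[...,0]-530,P[...,1]+73)<60); print("bun",b.sum(),np.median(P[b],0).round(1))
    dk=m&(hsv[...,2]<115)&(hsv[...,1]>90)&(P[...,2]>105)&(P[...,2]<140)&(P[...,1]>60)
    if dk.sum()>15:
        q=P[dk]; print("bar",dk.sum(),q.mean(0).round(1),cv2.minAreaRect(q[:,:2].astype(np.float32)))
E
python3 - <<'E'
from m import *; from cell import manip,optics
delta(manip.read_state(),[478,107,430],Ro.from_euler("xyz",[np.pi,0,.305]))
for n,b in(("side",(230,150,420,300)),("top",(230,190,400,320))):
    c=optics.camera(n); np.savez(n+"4.npz",**c); stand(n,c,cloud(c),b)
c=np.load("top0.npz"); stand("top0",c,cloud(c),b)
for uv in((262.2,239.3),(265.6,273.3),(263.8,256.2)): print(ray(c,uv,129))
E
```

```text
t 6.15 pos [ 560.6 -152.5  474.3] rot [3.141 0.    1.875] F [ 0.1 -0.9 -0.1] gap 46.7
shift/40 [ 6.808 -0.027  1.105]
turn/45 [ 1.000e-03 -0.000e+00  1.999e+00]
side peg 42 [ 557.9 -148.1  187.3]
bun 723 [537.4 -63.9 166.7]
bar 250 [478.9 107.2 124.3] ((478.49871826171875, 103.34172821044922), (82.8875503540039, 18.251955032348633), 18.608060836791992)
top peg 0 0
bun 0 [nan nan nan]
bar 115 [474.1  97.8 127.8] ((480.7892150878906, 100.70323181152344), (70.67839813232422, 14.378477096557617), 17.496057510375977)
top0 peg 26 [ 478.7 -134.5  189.1]
bun 1041 [530.2 -80.4 166.5]
bar 97 [473.4  96.9 127.5] ((477.9317321777344, 100.17788696289062), (64.23287963867188, 14.555917739868164), 17.610469818115234)
[518.62225991 110.43619876 129.        ]
[436.19868066  86.76233013 129.        ]
[477.15112681  98.74267002 129.        ]
  return _methods._mean(a, axis=axis, dtype=dtype,
  ret = um.true_divide(
```

Request:
step_arm(
  increments=[
    [[0,0,0,0.95,0,0,0],[0,0,0,0.95,0,0,-0.2],[0,0,0,0.95,0,0,-0.2],[0,0,0,0.95,0,0,-0.2],[0,0,0,0.95,0,0,-0.2]],
  ],
)

```text
clock: 6.75
eef_pos: [503.2, 30.0, 473.0]
eef_rot: [-3.14, -0.001, 1.875]
wrist_force: [0.4, 0.4, -0.2]
finger_gap: 56.1
finger_force: 0.0
```

Request:
step_arm(
  increments=[
    [[0,0,0,0.95,0,0,-0.2],[0,0,0,0.95,0,0,-0.2],[0,0,0.185,0,0,0,-0.2],[0,0,0.185,0,0,0,-0.2],[0,0,0.185,0,0,0,-0.2]],
  ],
)

```text
clock: 7.25
eef_pos: [481.0, 101.6, 473.0]
eef_rot: [-3.139, 0.001, 1.434]
wrist_force: [0.4, -0.7, -0.6]
finger_gap: 56.4
finger_force: 0.0
```

Request:
step_arm(
  increments=[
    [[0,0,0.185,0,0,0,-0.2],[0,0,0.185,0,0,0,-0.2],[0,0,0.185,0,0,0,-0.2],[0,0,0.185,0,0,0,-0.2],[0,0,0.185,0,0,0,-0.2]],
  ],
)

```text
clock: 7.75
eef_pos: [481.1, 101.2, 472.9]
eef_rot: [-3.14, 0.002, 0.707]
wrist_force: [0.1, 0.2, 0.9]
finger_gap: 56.2
finger_force: 0.0
```

Request:
step_arm(
  increments=[
    [[0,0,0.185,0,0,0,-0.2],[0,0,0.185,0,0,0,-0.2],[0,0,0.145,0,0,0,-0.2],[0,0,0,0,0,0,-0.2],[0,0,0,0,0,0,-0.2]],
  ],
)

```text
clock: 8.25
eef_pos: [481.1, 101.2, 473.5]
eef_rot: [-3.141, 0.001, 0.312]
wrist_force: [0.4, -0.3, -0.7]
finger_gap: 56.4
finger_force: 0.0
```

Run:
```python
from m import *; from cell import manip,optics
delta(manip.read_state(),[478.5,103,430],Ro.from_euler("xyz",[np.pi,0,.305]))
ims=[]
for n,b in(("side",(230,150,420,300)),("top",(230,190,400,320))):
    c=optics.camera(n); np.savez(n+"5.npz",**c); stand(n,c,cloud(c),b)
    g=np.array([419,-110,80]); u,v=proj(c,g).round().astype(int); print(n,u,v)
    ims.append(cv2.resize(c["frame"][v-50:v+50,u-65:u+65],(780,600) if 0 else (400,308),interpolation=cv2.INTER_CUBIC))
ims.append(cv2.resize(c["frame"],(400,300))); 
cv2.imwrite("pics/g5.png",np.vstack([np.hstack(ims[:2]),np.hstack([ims[2],np.zeros_like(ims[2])])])[:600,:,::-1])
```

```text
t 8.25 pos [481.1 101.2 473.5] rot [-3.141e+00  1.000e-03  3.120e-01] F [ 0.4 -0.3 -0.7] gap 56.4
shift/40 [-0.046 -0.062  1.087]
turn/45 [-0.     0.002  0.008]
side peg 39 [ 557.8 -148.5  186.8]
bun 721 [537.4 -63.4 166.8]
bar 193 [478.2 107.5 123.4] ((477.5220642089844, 102.2646255493164), (82.70230102539062, 20.912382125854492), 14.7676420211792)
side 374 235
top peg 29 [ 556.4 -151.9  189.6]
bun 1037 [535.1 -78.3 166.5]
top 348 299
```

View pics/g5.png

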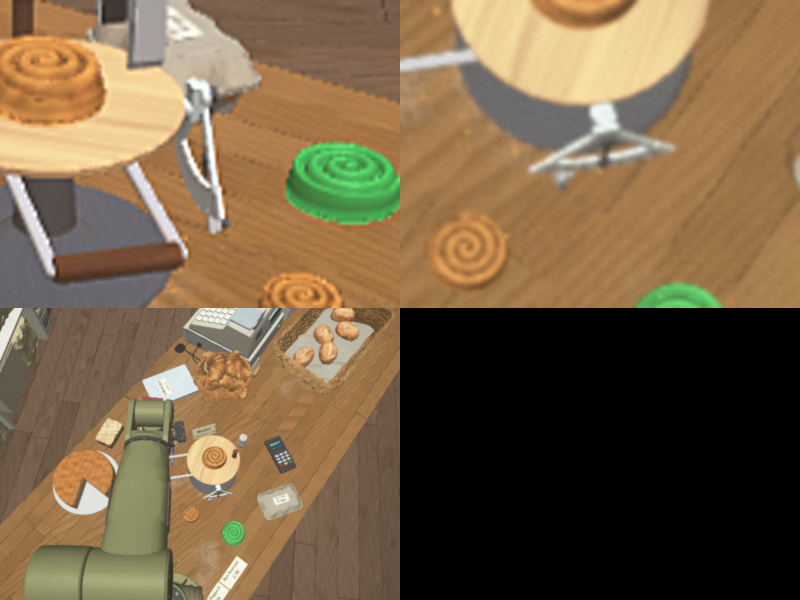

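Gauge is visible in top: hub at about full-px (349,285), pointer near (349,300), and the steel mark left at about (336,307). The peg is at 60° and the bun is in place. I'll zoom in to read the mark.

Run:
```python
from m import *
c=np.load("top5.npz"); t=c["frame"][275:325,315:380]
a=cv2.resize(t,None,fx=12,fy=12,interpolation=cv2.INTER_CUBIC)
s=np.load("side5.npz"); 
cv2.imwrite("pics/z5.png",a[:,:,::-1])
yaw=.295; X=np.array([np.cos(yaw),np.sin(yaw),0]); Y=np.array([-X[1],X[0],0]); O=np.array([535.5,-74,0])
for a_ in (0,.13,.25,.36):
    print(a_,[((proj(c,O-122*X+r*np.sin(a_)*Y+[0,0,128-r*np.cos(a_)])-[315,275])*12).round() for r in(0,76,100)])
```

```text
0 [array([401., 215.]), array([383., 325.]), array([378., 358.])]
0.13 [array([401., 215.]), array([335., 331.]), array([315., 365.])]
0.25 [array([401., 215.]), array([291., 335.]), array([259., 370.])]
0.36 [array([401., 215.]), array([252., 337.]), array([208., 373.])]
```

View pics/z5.png

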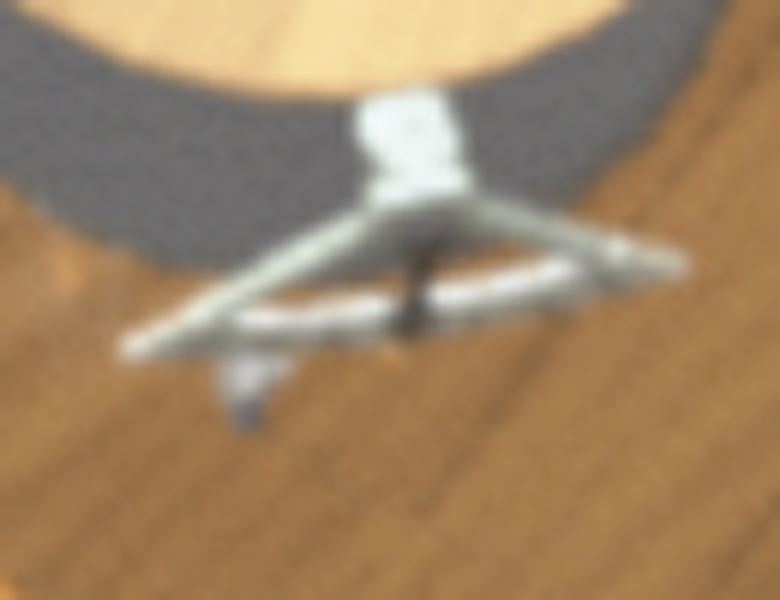

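Run:
```python
from m import *
yaw=.295; X=np.array([np.cos(yaw),np.sin(yaw),0]); Y=np.array([-X[1],X[0],0]); O=np.array([535.5,-74,0])
for n,(u0,u1,v0,v1) in (("top",(322,374,288,312)),("side",(362,388,206,264))):
    c=np.load(n+"5.npz"); P=cloud(c); f=c["frame"].astype(int)
    Q=P[v0:v1,u0:u1]-O; L=np.stack([Q@X,Q@Y,Q[...,2]],-1)
    print(n)
    for v in range(v0,v1,2):
        r=[(u,*L[v-v0,u-u0].round().astype(int),int(f[v,u].sum()//3), int(f[v,u,0]-f[v,u,2])) for u in range(u0,u1,1) if L[v-v0,u-u0,2]>10 and abs(L[v-v0,u-u0,0]+125)<22]
        print(v," ".join("%d:%d,%d,%d,%d,%d"%x for x in r[:: (2 if n=="top" else 1)]))
```

```text
top
288 346:-113,5,139,186,-3 348:-113,0,138,238,-5 350:-114,-4,139,239,-6 352:-117,-8,145,213,-6
290 346:-116,5,135,213,-2 348:-119,1,141,236,-5 350:-119,-3,140,234,-7 352:-118,-9,135,228,-3 354:-117,-14,129,153,0
292 345:-119,8,130,171,5 347:-121,3,133,173,3 349:-122,-1,136,149,3 351:-121,-6,128,125,5 353:-120,-11,123,130,9 355:-117,-17,113,157,7 357:-117,-22,110,157,5
294 342:-116,13,107,207,4 344:-120,10,117,189,6 346:-119,4,112,128,8 349:-126,0,133,100,5 351:-126,-5,131,92,7 355:-120,-17,104,118,12 357:-118,-22,97,135,17 359:-119,-27,98,148,10 361:-119,-32,93,168,11 363:-116,-38,83,172,18
296 338:-119,23,103,202,4 340:-119,18,103,215,6 342:-120,14,102,158,7 349:-126,-1,114,78,16 361:-117,-34,70,184,9 363:-122,-37,84,156,6 365:-119,-43,73,171,9 367:-120,-48,72,175,16 369:-118,-53,66,184,27 371:-118,-59,61,170,43
298 334:-118,32,89,183,15 336:-120,27,92,209,6 338:-121,23,93,168,17 349:-126,-2,99,87,30 355:-117,-20,61,203,30 357:-119,-24,67,227,4 359:-120,-29,67,209,11 361:-120,-34,64,182,8 363:-120,-39,61,144,10 365:-119,-44,56,115,18 368:-120,-52,54,134,31
300 331:-119,39,79,216,
[... 4917 characters left out ...]
,132,10 377:-121,30,53,120,13 378:-122,36,56,114,13 379:-121,44,61,146,6 380:-122,48,63,248,-3 381:-123,51,65,215,42
254 375:-121,19,40,118,61 376:-121,25,43,120,16 377:-121,31,47,127,11 378:-122,36,51,110,14 379:-121,46,57,130,10 380:-120,54,62,225,5 381:-124,50,59,255,0
256 376:-122,24,38,122,35 377:-122,30,41,199,5 378:-125,30,41,187,11 379:-127,31,41,163,11 380:-130,29,40,163,10 381:-133,27,38,128,-13 382:-135,29,39,98,-8 383:-137,29,38,113,46
258 377:-122,32,37,184,3 378:-124,34,38,199,10 379:-127,30,35,194,8 380:-129,32,36,191,7 381:-132,31,35,71,19 382:-134,32,36,75,18 383:-137,32,35,101,60
260 377:-122,33,32,148,30 378:-124,33,32,195,13 379:-127,32,31,136,45 380:-129,33,31,115,62
262
```

Depth gives the mark at stand-local (y≈31.5, z≈36) against a pivot at about (−2, 128), so the mark angle is about 0.35. Now I'll grasp the bar.

Request:
step_arm(
  increments=[
    [[0,0,0,0,-0.035,0.9,-0.2],[0,0,0,0,0,0.9,-0.2],[0,0,0,0,0,0.9,-0.2],[0,0,0,0,0,0.5,-0.2],[0,0,0,0,0,0.5,-0.2]],
  ],
)

```text
clock: 8.85
eef_pos: [480.4, 102.5, 324.9]
eef_rot: [-3.141, 0.001, 0.31]
wrist_force: [1.5, 0.0, 0.2]
finger_gap: 56.5
finger_force: 0.0
```

Request:
step_arm(
  increments=[
    [[0,0,0,0,0,0.5,-0.2],[0,0,0,0,0,0,-0.2],[0,0,0,0,0,0,0.3],[0,0,0,0,0,0,1],[0,0,0,0,0,0,1]],
  ],
  newtons=20,
)

```text
clock: 9.35
eef_pos: [480.7, 102.5, 307.2]
eef_rot: [3.141, -0.002, 0.309]
wrist_force: [-0.5, -0.4, -0.2]
finger_gap: 35.7
finger_force: 0.0
```

Request:
step_arm(
  increments=[
    [[0,0,0,0,0,0,1],[0,0,0,0,0,0,1],[0,0,0,0,0,0,1]],
  ],
  newtons=20,
)

```text
clock: 9.65
eef_pos: [481.0, 101.3, 306.6]
eef_rot: [3.137, -0.001, 0.308]
wrist_force: [6.6, -17.8, -0.2]
finger_gap: 17.7
finger_force: 20.0
```

Request:
step_arm(
  increments=[
    [[0,0,0,0,0.05,0,1],[0,0,0,0,0,0.1,1],[0,0,0,0,0,0.1,1],[0,0,0,0,0,0.1,1]],
  ],
)

```text
clock: 10.05
eef_pos: [481.2, 100.7, 294.0]
eef_rot: [3.141, -0.001, 0.308]
wrist_force: [0.7, -0.8, 3.8]
finger_gap: 17.2
finger_force: 20.0
```

Request:
step_arm(
  increments=[
    [[0,0,0,0,0.01,0.16,1],[0,0,0,0,0.015,0.16,1],[0,0,0,0,0.02,0.16,1],[0,0,0,0,0.02,0.16,1],[0,0,0,0,0.025,0.16,1]],
  ],
)

```text
clock: 10.55
eef_pos: [482.3, 97.6, 261.7]
eef_rot: [-3.141, -0.0, 0.308]
wrist_force: [-0.7, 7.7, 3.9]
finger_gap: 17.4
finger_force: 20.0
```

Request:
step_arm(
  increments=[
    [[0,0,0,0,0.025,0.15,1],[0,0,0,0,0.03,0.12,1],[0,0,0,0,0.025,0.1,1],[0,0,0,0,0,0,1],[0,0,0,0,0,0,1]],
  ],
)

```text
clock: 11.05
eef_pos: [483.2, 94.7, 247.0]
eef_rot: [-3.14, -0.0, 0.308]
wrist_force: [-0.7, 8.3, 4.2]
finger_gap: 17.6
finger_force: 20.0
```

Request:
step_arm(
  increments=[
    [[0,0,0,0,0,0,1],[0,0,0,0,0,0,1],[0,0,0,0,0,0,1],[0,0,0,0,0,0,1],[0,0,0,0,0,0,1]],
  ],
)

```text
clock: 11.55
eef_pos: [483.2, 94.7, 247.1]
eef_rot: [-3.14, -0.0, 0.308]
wrist_force: [-0.4, 8.0, 4.3]
finger_gap: 17.0
finger_force: 20.0
```

Request:
step_arm(
  increments=[
    [[0,0,0,0,0,0,1],[0,0,0,0,0,0,1],[0,0,0,0,0,0,1],[0,0,0,0,0,0,1],[0,0,0,0,0,0,1]],
  ],
)

```text
clock: 12.05
eef_pos: [483.2, 94.7, 247.1]
eef_rot: [-3.14, -0.0, 0.308]
wrist_force: [-1.0, 9.6, 3.8]
finger_gap: 17.0
finger_force: 20.0
```

```bash
cat > g.py <<'E'
from m import *; from cell import manip,optics
import sys
tag=sys.argv[1]
yaw=.295; X=np.array([np.cos(yaw),np.sin(yaw),0]); Y=np.array([-X[1],X[0],0]); O=np.array([535.5,-74,0])
delta(manip.read_state(),[481,101,240])
out=[]
for n,(u0,u1,v0,v1) in (("top",(322,374,285,318)),("side",(362,395,206,272))):
    Ls=[]
    for k in range(3):
        c=optics.camera(n); P=cloud(c); Q=P[v0:v1,u0:u1]-O; Ls.append(np.stack([Q@X,Q@Y,Q[...,2]],-1))
    np.savez(n+tag+".npz",**c)
    L=np.median(Ls,0); f=c["frame"][v0:v1,u0:u1].astype(int); g=f.sum(2)//3
    f0=(L[...,0]<-123.5)&(L[...,0]>-145)&(L[...,2]>15)&(L[...,2]<120)&(abs(L[...,1])<70)   # in front of the dial: pointer, mark
    for lab,k in(("pointer",f0&(L[...,2]>56)&(g<115)),("mark",f0&(L[...,2]<50)&(L[...,0]<-124))):
        q=L[k]
        if len(q)<3: print(n,lab,len(q)); continue
        for z0,z1 in ((15,30),(30,40),(40,50),(56,70),(70,90),(90,120)):
            s=q[(q[:,2]>=z0)&(q[:,2]<z1)]
            if len(s): print(n,lab,(z0,z1),len(s),s.mean(0).round(1))
    out.append(cv2.resize(c["frame"][v0:v1,u0:u1],None,fx=(12 if n=="top" else 7),fy=(12 if n=="top" else 7),interpolation=cv2.INTER_CUBIC))
h=max(o.shape[0] for o in out); im=np.hstack([cv2.copyMakeBorder(o,0,h-o.shape[0],0,0,cv2.BORDER_CONSTANT) for o in out])
if im.shape[1]>800: im=im[:,:]; im=cv2.resize(im,(800,int(im.shape[0]*800/im.shape[1])))
cv2.imwrite(f"pics/g{tag}.png",im[:,:,::-1])
E
python3 g.py 6
```

```text
t 12.05 pos [483.2  94.7 247.1] rot [-3.14  -0.     0.308] F [-1.   9.6  3.8] gap 17.0
shift/40 [-0.004 -0.167  0.177]
top pointer (56, 70) 2 [-126.2    1.1   63.6]
top pointer (70, 90) 7 [-126.5    2.7   75.9]
top pointer (90, 120) 6 [-125.5    2.2   99.8]
top mark (15, 30) 3 [-130.8    6.    27.5]
top mark (30, 40) 10 [-130.3    5.3   33.3]
top mark (40, 50) 3 [-127.     4.5   46.2]
side pointer (70, 90) 1 [-129.4    7.3   75.5]
side pointer (90, 120) 11 [-128.     1.7  108.7]
side mark (15, 30) 2 [-131.6    8.2   27.5]
side mark (30, 40) 2 [-135.     7.8   32.4]
```

View pics/g6.png

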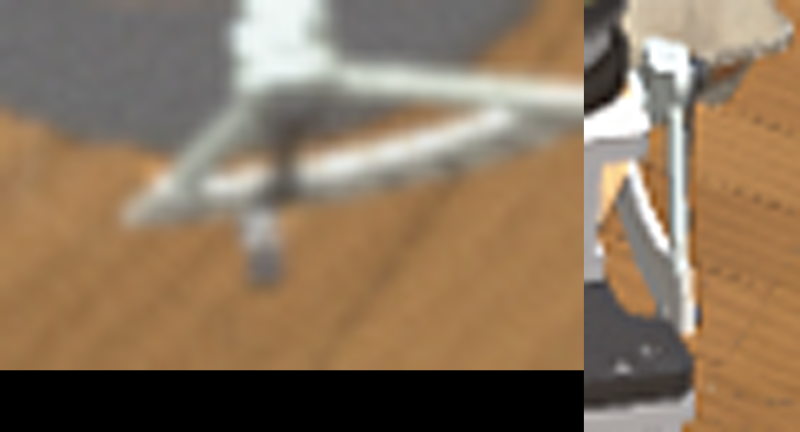

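The dial has rocked: the mark is now nearly below the pointer (pointer tip (283,185), mark (260,245) in the left panel), a few hundredths of a radian short. I'll measure it at sub-pixel level.

```bash
cat > sp.py <<'E'
from m import *; import sys
yaw=.295; X=np.array([np.cos(yaw),np.sin(yaw),0]); Y=np.array([-X[1],X[0],0]); O=np.array([535.5,-74,0])
def onplane(c,uv,x):
    d=c["cam_to_world"][:3,:3]@np.linalg.inv(c["mtx"])@np.array([uv[0],uv[1],1.]); o=c["cam_to_world"][:3,3]-O
    p=o+d*(x-o@X)/(d@X); return p@Y,p[2]
for tag,pu,mu in (a.split(",") for a in sys.argv[1:]):
    c=np.load(f"top{tag}.npz"); f=c["frame"].astype(float); pu=int(pu); mu=int(mu)
    pts=[]
    for v in range(295,304):
        g=f[v,pu-4:pu+5].mean(1); w=np.clip(np.interp(np.arange(9),[0,8],[g[:2].mean(),g[-2:].mean()])-g-15,0,None); u=pu-4+(w*np.arange(9)).sum()/max(w.sum(),1)
        pts.append((v,u,w.sum(),*onplane(c,(u,v),-126.5)))
    print(tag,"pointer",np.round(pts,1).tolist())
    ms=[]
    for v in range(304,314):
        r=f[v,mu-5:mu+6]; s=r[:,0]-r[:,2]; w=np.clip(np.median(np.r_[s[:2],s[-2:]])-s-12,0,None)
        if w.sum()>40: u=mu-5+(w*np.arange(11)).sum()/w.sum(); ms.append((v,u,w.sum(),*onplane(c,(u,v),-130.5)))
    print("mark",np.round(ms,1).tolist())
E
python3 sp.py 5,349,336 6,347,345
```

```text
5 pointer [[295.0, 350.1, 17.0, -3.2, 124.7], [296.0, 349.7, 27.7, -2.7, 116.9], [297.0, 349.7, 48.7, -3.2, 108.6], [298.0, 349.2, 95.2, -2.4, 100.8], [299.0, 348.8, 213.2, -1.8, 92.8], [300.0, 348.9, 271.6, -2.5, 84.1], [301.0, 348.8, 201.6, -2.7, 75.6], [302.0, 348.6, 108.9, -2.5, 67.1], [303.0, 348.7, 20.4, -3.2, 58.1]]
mark [[304.0, 335.2, 84.5, 30.6, 80.3], [305.0, 335.7, 285.0, 29.2, 70.9], [306.0, 335.4, 317.0, 29.7, 62.5], [307.0, 335.1, 252.0, 30.3, 53.9], [308.0, 335.0, 210.5, 30.3, 44.9], [309.0, 335.1, 178.5, 29.9, 35.6], [310.0, 335.2, 118.0, 29.3, 26.2]]
6 pointer [[295.0, 346.8, 55.2, 4.5, 128.3], [296.0, 347.2, 61.8, 3.3, 119.8], [297.0, 347.0, 48.0, 3.2, 111.7], [298.0, 346.9, 96.3, 3.3, 103.6], [299.0, 346.8, 168.9, 3.0, 95.1], [300.0, 346.8, 196.1, 2.6, 86.6], [301.0, 346.6, 203.4, 2.7, 78.2], [302.0, 346.5, 127.8, 2.6, 69.6], [303.0, 346.4, 9.0, 2.5, 61.0]]
mark [[304.0, 344.0, 160.5, 9.4, 69.6], [305.0, 344.5, 184.0, 7.8, 60.1], [306.0, 344.7, 202.0, 6.7, 50.8], [307.0, 345.0, 177.5, 5.6, 41.2], [308.0, 345.2, 176.5, 4.8, 31.8], [309.0, 345.1, 167.5, 4.5, 22.5], [310.0, 345.0, 61.0, 4.5, 13.2]]
```

Request:
step_arm(
  increments=[
    [[0,0,0,0,0,0.04,1],[0,0,0,0,0,0.04,1],[0,0,0,0,0,0.045,1],[0,0,0,0,0,0,1],[0,0,0,0,0,0,1]],
  ],
)

```text
clock: 12.85
eef_pos: [483.5, 93.9, 242.4]
eef_rot: [3.141, -0.001, 0.308]
wrist_force: [0.5, -0.8, 7.0]
finger_gap: 17.6
finger_force: 20.0
```

Request:
step_arm(
  increments=[
    [[0,0,0,0,0,0,1],[0,0,0,0,0,0,1],[0,0,0,0,0,0,1],[0,0,0,0,0,0,1],[0,0,0,0,0,0,1]],
  ],
)

```text
clock: 13.35
eef_pos: [483.4, 93.9, 242.4]
eef_rot: [3.141, -0.001, 0.308]
wrist_force: [0.9, -1.5, 7.6]
finger_gap: 17.6
finger_force: 20.0
```

Request:
step_arm(
  increments=[
    [[0,0,0,0,0,0,1],[0,0,0,0,0,0,1],[0,0,0,0,0,0,1],[0,0,0,0,0,0,1],[0,0,0,0,0,0,1]],
  ],
)

```text
clock: 13.85
eef_pos: [483.4, 93.9, 242.4]
eef_rot: [3.141, -0.001, 0.308]
wrist_force: [0.3, -1.6, 7.7]
finger_gap: 17.7
finger_force: 20.0
```

```bash
python3 g.py 7; python3 sp.py 7,347,346
python3 - <<'E'
# all mark / pointer depth points, level vs tilted, several frames
from m import *; from cell import optics
yaw=.295; X=np.array([np.cos(yaw),np.sin(yaw),0]); Y=np.array([-X[1],X[0],0]); O=np.array([535.5,-74,0])
def pts(c):
    Q=cloud(c)[285:318,322:374]-O; L=np.stack([Q@X,Q@Y,Q[...,2]],-1).reshape(-1,3)
    return L[(L[:,0]<-123.5)&(L[:,0]>-145)&(L[:,2]>15)&(L[:,2]<115)]
for tag in "567":
    L=pts(np.load(f"top{tag}.npz"))
    p=L[(L[:,2]>62)&(abs(L[:,1])<9)]; m=L[(L[:,2]<52)&(L[:,0]<-124.5)]
    yp=np.median(p[:,1]); print(tag,len(p),yp.round(2),np.polyfit(p[:,2],p[:,1],1).round(3),"mark",len(m),np.median(m,0).round(1),m.mean(0).round(1), "angle",np.arctan2(m[:,1].mean()-yp,127.5-m[:,2].mean()).round(4))
E
```

```text
t 13.85 pos [483.4  93.9 242.4] rot [ 3.141e+00 -1.000e-03  3.080e-01] F [ 0.3 -1.6  7.7] gap 17.7
shift/40 [-0.004 -0.186  0.059]
top pointer (56, 70) 3 [-126.7    1.3   67. ]
top pointer (70, 90) 5 [-126.5    3.7   76.8]
top pointer (90, 120) 6 [-125.9    3.2  101.6]
top mark (15, 30) 3 [-130.1    4.2   27. ]
top mark (30, 40) 12 [-129.3    3.3   32.7]
top mark (40, 50) 2 [-126.3    2.8   47.1]
side pointer (70, 90) 2 [-130.1    5.6   73. ]
side pointer (90, 120) 12 [-127.5    3.5  108.1]
side mark (15, 30) 5 [-128.3    5.2   27.5]
side mark (30, 40) 4 [-134.9    4.5   31.8]
7 pointer [[295.0, 347.0, 62.6, 4.1, 128.1], [296.0, 346.9, 80.9, 4.0, 120.1], [297.0, 346.8, 46.7, 3.7, 111.9], [298.0, 346.8, 95.9, 3.5, 103.6], [299.0, 346.8, 160.6, 3.1, 95.2], [300.0, 346.8, 175.4, 2.8, 86.7], [301.0, 346.6, 189.3, 2.9, 78.3], [302.0, 346.5, 116.8, 2.7, 69.7], [303.0, 346.1, 17.9, 3.3, 61.4]]
mark [[304.0, 344.6, 112.0, 7.8, 68.8], [305.0, 345.2, 160.0, 5.8, 59.1], [306.0, 345.4, 180.0, 4.9, 49.8], [307.0, 345.7, 182.0, 3.9, 40.4], [308.0, 345.9, 183.0, 3.0, 30.9], [309.0, 345.9, 160.0, 2.7, 21.5], [310.0, 345.8, 44.5, 2.3, 12.1]]
5 19 -2.57 [ 0.033 -5.764] mark 15 [-128.3   29.8   38.7] [-129.3   29.9   38.5] angle 0.3497
6 17 2.47 [-0.041  6.22 ] mark 17 [-128.8    5.2   33.5] [-129.6    5.3   35.3] angle 0.0304
7 18 3.09 [0.016 1.569] mark 17 [-128.4    2.8   31. ] [-128.8    3.3   32.4] angle 0.0019
```

View pics/g7.png

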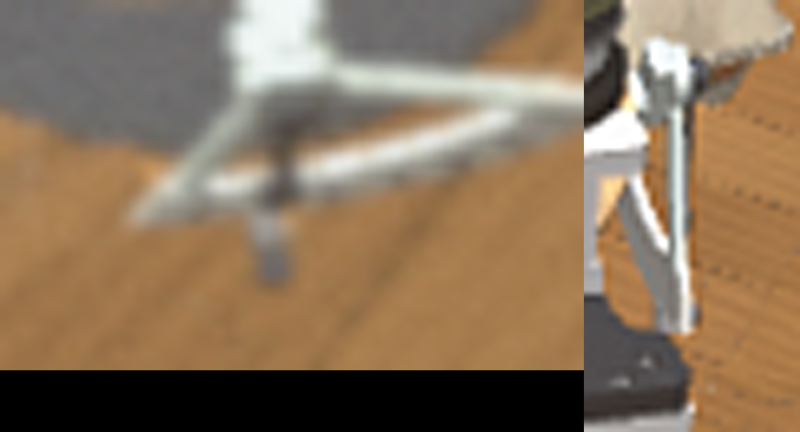

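The mark now lies directly below the pointer (pointer (280,185), mark (270,245)). Estimates leave 0.002–0.01 rad, so I'll make a tiny trim and a final check.

Request:
step_arm(
  increments=[
    [[0,0,0,0,0,0.015,1],[0,0,0,0,0,0,1],[0,0,0,0,0,0,1],[0,0,0,0,0,0,1],[0,0,0,0,0,0,1]],
  ],
)

```text
clock: 14.65
eef_pos: [483.5, 93.9, 241.8]
eef_rot: [3.141, -0.001, 0.308]
wrist_force: [1.3, -3.5, 8.3]
finger_gap: 17.3
finger_force: 20.0
```

Request:
step_arm(
  increments=[
    [[0,0,0,0,0,0,1],[0,0,0,0,0,0,1],[0,0,0,0,0,0,1],[0,0,0,0,0,0,1],[0,0,0,0,0,0,1]],
  ],
)

```text
clock: 15.15
eef_pos: [483.5, 93.8, 241.8]
eef_rot: [3.141, -0.001, 0.308]
wrist_force: [0.7, -4.4, 7.1]
finger_gap: 17.4
finger_force: 20.0
```

Request:
step_arm(
  increments=[
    [[0,0,0,0,0,0,1],[0,0,0,0,0,0,1],[0,0,0,0,0,0,1],[0,0,0,0,0,0,1],[0,0,0,0,0,0,1]],
  ],
)

```text
clock: 15.65
eef_pos: [483.5, 93.8, 241.9]
eef_rot: [3.141, -0.001, 0.308]
wrist_force: [0.9, -3.5, 7.3]
finger_gap: 17.8
finger_force: 20.0
```

Run:
```python
from m import *; from cell import optics
yaw=.295; X=np.array([np.cos(yaw),np.sin(yaw),0]); Y=np.array([-X[1],X[0],0]); O=np.array([535.5,-74,0])
def loc(c): 
    Q=cloud(c)-O; return np.stack([Q@X,Q@Y,Q[...,2]],-1)
A=[]
for k in range(6):
    c=optics.camera("top"); L=loc(c)[285:318,322:374].reshape(-1,3); L=L[(L[:,0]<-123.5)&(L[:,0]>-145)&(L[:,2]>15)&(L[:,2]<115)]
    p=L[(L[:,2]>62)&(abs(L[:,1])<9)]; m=L[(L[:,2]<52)&(L[:,0]<-124.5)]
    A.append(np.arctan2(m[:,1].mean()-np.median(p[:,1]),127.5-m[:,2].mean()))
print("remaining",np.round(A,4),np.mean(A))
np.savez("top8.npz",**c)
for t in "58":
    c=np.load(f"top{t}.npz"); L=loc(c)
    R=L[190:290,290:400]; th=.352 if t=="8" else 0
    yy=R[...,1]*np.cos(th)-(R[...,2]-110)*np.sin(th); zz=R[...,1]*np.sin(th)+(R[...,2]-110)*np.cos(th)
    b=(zz>45)&(zz<70)&(np.hypot(R[...,0],yy)<62); g=(zz>72)&(zz<90)&(np.hypot(R[...,0],yy)<100)
    pl=(abs(zz-30)<4)&(np.hypot(R[...,0],yy)<105)
    print(t,"bun",b.sum(),R[b][:,0].mean(),yy[b].mean(),"peg",g.sum(),R[g][:,0].mean(),yy[g].mean(),"plate z slope",np.polyfit(yy[pl],zz[pl],1))
```

```text
remaining [-0.0009 -0.0067 -0.0028 -0.005  -0.0038 -0.0014] -0.0034205923281026775
5 bun 1038 -0.6220650247976012 -4.265552465556661 peg 50 -0.14637505092583133 -80.84178605047973 plate z slope [1.20191822e-03 3.00815701e+01]
8 bun 1005 -0.6777759086431724 -9.218911910921678 peg 76 -10.270161121771519 -29.471602532427095 plate z slope [8.04618430e-03 2.98049417e+01]
```

Run:
```python
from m import *
yaw=.295; X=np.array([np.cos(yaw),np.sin(yaw),0]); Y=np.array([-X[1],X[0],0]); O=np.array([535.5,-74,0])
for t,th in(("5",0),("8",.352)):
    c=np.load(f"top{t}.npz"); h=cv2.cvtColor(c["frame"],cv2.COLOR_RGB2HSV)
    k=((h[...,0]<18)&(h[...,1]>120)).astype(np.uint8); k[:200]=0;k[290:]=0;k[:,:300]=0;k[:,390:]=0
    n,l,st,ce=cv2.connectedComponentsWithStats(k); i=1+st[1:,4].argmax(); print(t,ce[i].round(1),st[i])
    for j in range(1,n):
        if 12<st[j,4]<200: print("  other",ce[j].round(1),st[j])
    for nm,(x,y,z) in(("bun",(0,0,46)),("peg",(0,-80,75))):
        p=O+x*X+(y*np.cos(th)+z*np.sin(th))*Y+[0,0,110+z*np.cos(th)-y*np.sin(th)]
        print("  pred",nm,proj(c,p).round(1))
```

```text
5 [377.3 241.5] [ 340  200   50   90 1189]
  other [303.1 284.9] [300 277  11  13  69]
  pred bun [340.6 239.5]
  pred peg [375.6 230.1]
8 [378.1 242.5] [ 340  200   50   90 1256]
  other [366.8 230.4] [362 225  11  12  69]
  other [302.2 284.3] [300 277   7  13  59]
  pred bun [333.8 240.8]
  pred peg [363.  227.9]
```

Run:
```python
from m import *
for t,(u,v) in(("5",(341,240)),("8",(334,241))):
    c=np.load(f"top{t}.npz"); h=cv2.cvtColor(c["frame"],cv2.COLOR_RGB2HSV)
    roi=np.zeros((480,640),np.uint8); cv2.circle(roi,(u,v),27,1,-1)
    k=((h[...,1]>130)&(roi>0)).astype(np.uint8)
    k=cv2.morphologyEx(k,cv2.MORPH_CLOSE,np.ones((5,5),np.uint8)); n,l,st,ce=cv2.connectedComponentsWithStats(k); i=1+st[1:,4].argmax(); print(t,ce[i].round(1),st[i])
```

```text
5 [342.5 239.4] [ 324  221   38   37 1119]
8 [337.6 240.2] [ 319  222   38   37 1105]
```

```bash
python3 -c "
from cell import workorder; print(workorder.sign_off())"
```

```text
the job is handed in; nothing more can be done
None
```

I handed the job in: the plate is turned one click-stop counter-clockwise (about 59° measured) with the peg released. The stand is held down by the handle with the pointer within about 0.005 rad of the mark by camera, and I saw no sign that the bun had slid; the sign-off returned no verdict.

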